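# Seat a putter head and snap the toggle clamp shut

### The job

Clamp the putter head in the bench fixture: with shut fingers, slide the head over the board until its flat face lies flush against the steel fence, then push the toggle clamp's raised handle down past its dead point until it snaps into lock and the rubber pad holds the head. Nothing is to be picked up, the head only slides on the board; leave the jar, the bottle and the tape where they are, and finish clear of everything.

Things in the scene. Friction and masses are not known exactly. Their poses are not given: they have to be found in the camera images.
- fixture: Fixed fixture: a plywood board 12 mm thick on the bench. Origin on the bench top, below where the middle of the seated head belongs. Own +x points away from the robot, +y left (turned up to 0.25 rad). The board spans own x -85..+50, y -70..+180 mm. The toggle clamp stands on it at x -21..+21, y +70..+168, its steel parts reach 70 mm above the bench.
- fence_face (a point): Middle of the fence's flat face, at the height of the board's top. The fence is a steel bar across the far edge of the board, 100 mm long along the fixture's y and 16 mm high; its face looks toward the robot (fixture -x), 30 mm in +x from the fixture's origin. Axes as the fixture's.
- putter_head: Loose dark mallet putter head, D-shaped, 60 x 93 mm, 22 mm thick, 0.33 kg, hosel stub on top to 41 mm. Origin: middle of its underside. Its flat face is its own -x side, 30 mm from the origin, looking at the fence; the middle of the round back is its +x side, 30 mm out. Starts 20 to 33 mm short of home, askew by up to 0.2 rad. Slides at about 2 N; if it stops askew, push its lagging side.
- clamp_handle (a joint): Hinge of the clamp's handle, rad: 0 = open (handle pointing 60 degrees up, to the left), 1.00 = locked (pointing left, 3 degrees up). A spring holds it open at 0; the dead point is at about 0.8, beyond it the handle snaps to 1.00 by itself and stays. Pushing takes up to about 8 N at point handle_push.
- handle_push (a point): Where to push: on the upper face of the handle's black grip, 100 mm from the hinge axis; moves with the handle. Site +y points outward along the handle, +z out of its upper face. The grip is 22 mm wide, 15 mm thick, 44 to 126 mm from the hinge axis; its upper face lies 7.5 mm above the line through the axis.
- handle_hinge (a point): Fixed point on the handle's hinge axis, 57 mm above the bench; the axis runs along the fixture's x. The handle swings down to the left (fixture +y) about it.
- clamp_pad: Rubber pad, 14 mm diameter, on a sprung spindle at the end of the clamp's hold-down arm (13 mm wide, 104 mm long). Origin: middle of its pressing face. The arm stands upright when open and swings down to the right over the head, in the fixture's plane x = 0, mostly in the first half of the handle's travel. Locked, the pad presses on the head's top with about 6 N.
- wax_jar: Bystander, loose: the squat screw-top jar standing on the fixture's board, in front of the clamp; 58 mm diameter, 58 mm tall. Origin at the middle of its underside. Leave it alone.
- oil_bottle: Bystander, loose: the tall bottle with a pointed nozzle standing on the bench to the right of the board; 58 mm diameter, 158 mm tall. Origin at the middle of its underside. Leave it alone.
- tape_green: Bystander, loose: the roll of masking tape lying flat on the bench in front of the board, before the jar; 72 mm diameter, 18 mm tall. Origin at the middle of its underside. Leave it alone.
Mind the look-alikes: they are no part of the job. Leave any green or orange look-alike of the putter_head alone.

How it is judged:
On the way, in this order (a step that is already met when the one before it is completed fails the run):
1. the head lies flush against the fence while the clamp is still open (x of putter_head in the frame of fixture above -0.004 m and y of putter_head in the frame of fixture between -0.025 and 0.025 m and angle between the x axis of putter_head and the x axis of fixture, either way round below 0.07 rad and angle between putter_head's own z axis and vertical below 0.06 rad and value of joint clamp_handle below 0.35 rad), for 0.2 s.
2. the handle has snapped into lock (value of joint clamp_handle above 0.93 rad), for 0.2 s.
At the end, for the whole second after the job is handed in: The head rests on the board with its flat face flush on the fence (origin within 4 mm of home along the fixture's x, within 25 mm sideways, turned less than 0.07 rad), the handle is locked (joint above 0.93 rad) and the clamp's pad presses on the head with more than 3 N (x of putter_head in the frame of fixture above -0.004 m and y of putter_head in the frame of fixture between -0.025 and 0.025 m and angle between the x axis of putter_head and the x axis of fixture, either way round below 0.07 rad and angle between putter_head's own z axis and vertical below 0.06 rad and value of joint clamp_handle above 0.93 rad and contact force between clamp_pad and putter_head above 3 N and linear speed of putter_head below 0.02 m/s); the robot touches nothing.
It fails at once if the head is lifted off the board or tipped (z of putter_head in the frame of fixture above 0.02 m or angle between putter_head's own z axis and vertical above 0.25 rad).
It fails at once if the jar is moved by more than 20 mm or knocked over (distance of wax_jar from where it was at the start of the episode above 0.02 m or angle between wax_jar's own z axis and vertical above 0.3 rad).
It fails at once if the bottle is moved by more than 20 mm or knocked over (distance of oil_bottle from where it was at the start of the episode above 0.02 m or angle between oil_bottle's own z axis and vertical above 0.3 rad).
It fails at once if the tape is moved by more than 20 mm or knocked over (distance of tape_green from where it was at the start of the episode above 0.02 m or angle between tape_green's own z axis and vertical above 0.3 rad).
It also fails if it takes over 54 s, if anything falls off the work surface, if the arm or the gripper's body presses on something with over 40 N, if the wrist force passes 120 N, or if a joint passes its speed limit or range.

### The arm

A 7-joint arm with a two-finger parallel gripper is mounted at the origin on a cart in front of the work surface, level with it; the furniture and walls round the work are solid. World frame = base frame: x ahead of the robot, y to its left, z up, the work surface at z = 0. Lengths are in m, angles in rad, forces in N, time in s.
With the tool pointing down it reaches from about 0.425 to 0.875 m from the base axis. Payload 4.7 kg.
Tool frame: the origin (TCP) lies at the very end of the fingers, on their centre line; the grasp point (between the pads) lies 19 mm behind it (grip_point_offset is the distance from the TCP to the grasp point, in m); x points along the fingers, z is the direction in which the jaws open and shut, and the axes are right-handed (so a half turn about x gives the same grasp; the last joint's range is limited). The gripper opens to 87 mm and grips with 3 to 60 N. Pads are 19 mm wide; open, the fingers measure 117 mm over their backs; the gripper's body (75 mm by 190 mm) begins 51 mm behind the grasp point.
Start: joints at [1.289, 0.321, -0.07, 1.45, 0.023, 1.371, -0.057], TCP at [0.189, -0.622, 0.223] pointing down, gripper open.
Joint ranges: [-2.86, 2.86], [-0.3, 2.09], [-1.38, 1.24], [0.06, 2.45], [-1.56, 4.7], [0.09, 2.05], [-2.69, 2.69]. Speed limits (rad/s): [2.57, 2.57, 3.14, 3.14, 3.14, 3.14, 3.14].

### API

Orientations are given as a rotation vector (axis times angle).
In Python, from bench import get_state, get_image, calibration, close_job, grip_point_offset gives the robot as it stands.
- The arm moves only by the tool play_rows, never from a script. Its argument "targets" is a list of rows, each an object with "claw": the closure, from 0 (fully open) to 1 (shut); "linear": the shift along the tool's x, y, z as a fraction of full scale, a list of three; "rotation": the turn, a rotation vector about the tool's x, y, z as a fraction of full scale, a list of three. In form: [{"claw": claw, "linear": [x, y, z], "rotation": [wx, wy, wz]}, ...]. A call has 1 to 10 rows; each row shifts and turns the pose as measured when the row begins, along the tool's axes as they then stand; what a row does not reach is not made up. Full scale, the value 1, is 2.5 cm for a shift and 90 degrees for a turn. A row lasts 1/12 s, in which the tool goes at most 41.7 mm and 7.16 degrees, less where a joint would pass 70% of its speed; a pose out of reach is approached as far as the arm can. A call with a number of a shift or a turn outside -1 to 1 is refused whole. A call with a gripper value outside its range is refused whole. The fingers move at their own pace and stop on an object; "newtons" is the grip in N (left out, the last holds). Time passes only in rows, so rows that do not move let the fingers close. It gives the time, the measured TCP pose, the force and the opening at its end, in the units of the state.
- get_state(): the state, without advancing time (a new reading comes with each control period).
- get_image(name): name is "scene" or "top"; returns the picture (420x560x3 uint8, blue, green, red); there is no depth.
- calibration(name): a dict with "fx", "fy", "cx", "cy" (pixels), "rvec" (rotation vector, rad) and "tvec" (3), from world to camera coordinates, as OpenCV has them. Camera axes: x right, y down, z forward; pixel columns grow to the right and rows downward; lengths in m; the calibration is good to about 2 mm. A picture is of the moment at which its call begins. calibration takes no time and is no camera call.
- close_job(): hands the job in, once; it reports no verdict.
The state is a dict: "time": time; "joint_positions": joint angles; "qd": joint speeds; "joint_torque": joint torques, N m; "position": TCP position; "tool_rot": TCP orientation; "ft_force": force on the tool from outside, world axes, zero at the start; "torque": the same for the moment, N m; "grip_width": opening from 0.0 (shut) to 1.0 (fully open).
Only numpy, scipy, OpenCV 4.12 (cv2) and the standard library are available. Lean on these libraries where they do the work, as an engineer would, in place of code of your own. Each camera call takes 0.05 s, during which the arm holds its last target. There are 200 camera calls.

## Working session

There is one attempt and no reset: what is moved stays moved. The work goes in short steps, Python scripts to look and compute and a tool call to move; the robot and the scene stay as the last step left them, time stands still between calls to the robot, and variables do not carry over. Pictures are saved under pics/ and viewed, about 8 in all and at most 12, crops included, and the job is handed in when it is done.

Besides the shell and the picture viewer there is one more tool, called after "Call:" as name(argument=value, ...), one argument or row to a line, values as JSON. play_rows: Moves the arm, as the interface text tells. Shift numbers are shares of 2.5 cm and turn numbers shares of 90 degrees, none past 1 either way. Its arguments: {"type":"object","properties":{"targets":{"type":"array"},"newtons":{"type":"number"}},"required":["targets"]}

```bash
mkdir -p pics; ls
python3 - <<'E'
from bench import *
import cv2
s=get_state();print({k:s[k] for k in('time','position','tool_rot','ft_force','grip_width')},grip_point_offset)
for n in('scene','top'):
    cv2.imwrite(f'pics/{n}0.png',get_image(n));print(n,calibration(n))
a=cv2.imread('pics/scene0.png');b=cv2.imread('pics/top0.png')
E
```

```text
pics
{'time': 0.0, 'position': array([ 0.1892827 , -0.62125691,  0.22146796]), 'tool_rot': array([ 0.98966423,  1.33636241, -0.98789355]), 'ft_force': array([ 0.0835285 , -0.18988402,  0.35795034]), 'grip_width': 0.9966113906082028} 0.0187
scene {'fx': 444.1020432121555, 'fy': 444.1020432121555, 'cx': 282.2597079140892, 'cy': 207.88003159733876, 'rvec': array([ 1.8589375 , -0.70772476,  0.47942161]), 'tvec': array([-0.55901379,  0.15016239,  1.02579024])}
top {'fx': 469.17114653858323, 'fy': 469.17114653858323, 'cx': 280.83941668757467, 'cy': 218.73581545565628, 'rvec': array([ 2.10474399, -2.14638919,  0.17351046]), 'tvec': array([-0.30547493,  0.48054995,  1.02698084])}
```

View pics/top0.png

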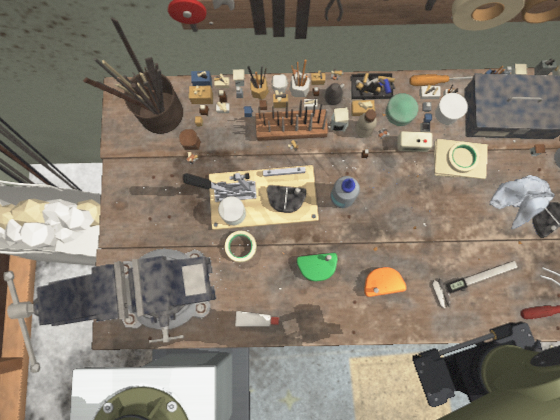

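View pics/scene0.png

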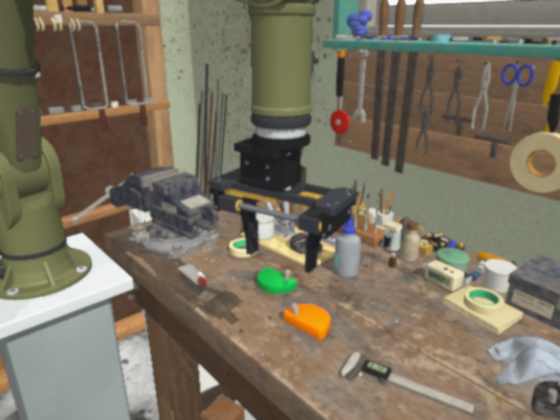

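Top view: board about (208–318, 167–227) with the dark head at (287,197), fence at (283,172), jar at (232,210), handle grip at (196,181), bottle at (346,190), tape at (240,247). Candidates for the head are the dark one (287,197), green (318,265) and orange (385,282). The dark one on the board fits; I'll confirm it in a crop.

Run:
```python
import cv2
b=cv2.imread('pics/top0.png')
cv2.imwrite('pics/crop0.png',cv2.resize(b[155:265,175:365],None,fx=4.2,fy=4.2,interpolation=cv2.INTER_CUBIC))
```

```text
(no output)
```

View pics/crop0.png

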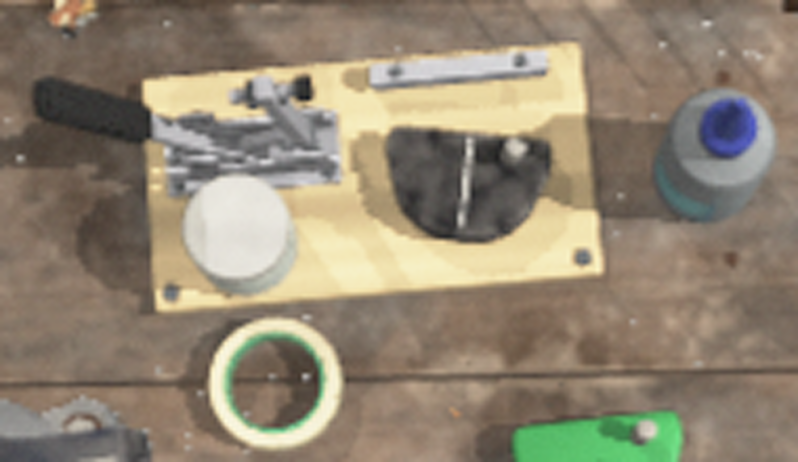

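The crop confirms it. The dark D-shaped head with the hosel lies on the board with its flat face toward the fence, and the handle grip is at upper left.

```bash
cat > h.py <<'E'
import numpy as np,cv2
from bench import *
from scipy.spatial.transform import Rotation as R
from scipy.optimize import least_squares
def ray(n,uv):
    c=calibration(n);r=R.from_rotvec(c['rvec']).as_matrix();o=-r.T@c['tvec']
    d=np.array([(uv[0]-c['cx'])/c['fx'],(uv[1]-c['cy'])/c['fy'],1]);return o,r.T@d
def onz(n,uv,z):
    o,d=ray(n,uv);return o+d*(z-o[2])/d[2]
def proj(n,p):
    c=calibration(n);K=np.array([[c['fx'],0,c['cx']],[0,c['fy'],c['cy']],[0,0,1]])
    return cv2.projectPoints(np.atleast_2d(np.array(p,float)),c['rvec'],c['tvec'],K,None)[0][:,0]
def fit(loc,w):
    loc=np.array(loc)/1000;w=np.array(w)[:,:2]
    f=lambda q:(loc@np.array([[np.cos(q[2]),np.sin(q[2])],[-np.sin(q[2]),np.cos(q[2])]])+q[:2]-w).ravel()
    s=least_squares(f,[*w.mean(0),0]);return s.x,np.abs(s.fun).max()
def W(F,p): # fixture mm -> world
    c,s=np.cos(F[2]),np.sin(F[2]);x,y=np.array(p[:2])/1000
    return np.array([F[0]+c*x-s*y,F[1]+s*x+c*y,p[2]/1000 if len(p)>2 else 0])
def toF(F,w):
    c,s=np.cos(F[2]),np.sin(F[2]);d=np.array(w)[:2]-F[:2];return np.array([c*d[0]+s*d[1],-s*d[0]+c*d[1]])*1000
E
python3 - <<'E'
from h import *
cr=lambda x,y:((x-1.6)/4.2+175,(y-1.6)/4.2+155)
print('cam',ray('top',(0,0))[0])
C=[onz('top',cr(*p),.012) for p in((143,80),(579,43),(603,272),(157,311))]
F,e=fit([(50,180),(50,-70),(-85,-70),(-85,180)],C);print('F',F,e)
F2,e=fit([(30,50),(30,-50)],[onz('top',cr(*p),.028) for p in((372,88),(548,72))]);print('F from fence top front edge',F2,e)
np.save('F.npy',F)
b=cv2.imread('pics/top0.png')
hsv=cv2.cvtColor(b,cv2.COLOR_BGR2HSV)
m=((hsv[...,2]<95)).astype(np.uint8);k=np.zeros_like(m);k[183:216,264:308]=1;m*=k
n,l,st,_=cv2.connectedComponentsWithStats(m);i=1+st[1:,4].argmax();ct=max(cv2.findContours((l==i).astype(np.uint8),0,1)[0],key=len)
print(st[i]); P=np.array([toF(F,onz('top',p,.034)) for p in ct[:,0].astype(float)])
print('head outline range',P.min(0),P.max(0))
for nme,p in(('faceL',(388,129)),('faceR',(550,141)),('back',(468,241)),('hosel',(514,150))):
    print(nme,toF(F,onz('top',cr(*p),.053 if nme=='hosel' else .034)))
for nme,p,z in(('jar top',(238,227),.070),('tape',(276,383),.018),('bottle cap',(728,122),.14),('grip end',(38,97),.16),('grip in',(150,118),.1)):
    w=onz('top',cr(*p),z);print(nme,w,toF(F,w))
print('handle base',proj('top',[W(F,(0,119,57))]))
E
```

```text
cam [ 0.28998101 -0.32455799  1.09064475]
F [ 0.55489819 -0.32684174  0.06712023] 0.001491545607521072
F from fence top front edge [ 0.5534801  -0.32658137  0.07166704] 0.0007880796155078085
[268 186  38  27 633]
head outline range [-64.42667065 -44.0005153 ] [ 0.48069713 41.93699291]
faceL [ 2.6787891  42.58294772]
faceR [-11.99518536 -45.72057781]
back [-63.8319858    4.12978984]
hosel [-19.779037   -24.70788381]
jar top [ 0.49415567 -0.20552861  0.07      ] [-52.46929023 125.11395584]
tape [ 0.41702109 -0.22028345  0.018     ] [-130.41979739  115.56574963]
bottle cap [ 0.52807853 -0.45675809  0.14      ] [ -35.47273954 -127.82502649]
grip end [ 0.54290761 -0.11826189  0.16      ] [  2.0258338  208.91439128]
grip in [ 0.54671081 -0.16336536  0.1       ] [  2.79538921 163.65740059]
handle base [[233.08574452 186.92052848]]
```

Run:
```python
from h import *
s=get_state();M=R.from_rotvec(s['tool_rot']).as_matrix();print(M.round(3))
F,_=np.load('F.npy'),0
np.save('F.npy',[0.5545,-0.3268,0.069]);F=np.load('F.npy')
# goal: x down, z (jaws) along fixture +-x
for sg in(1,-1):
    x=np.array([0,0,-1.]);z=sg*np.array([np.cos(F[2]),np.sin(F[2]),0]);G=np.c_[x,np.cross(z,x),z]
    rv=R.from_matrix(M.T@G).as_rotvec();print(sg,rv,rv/(np.pi/2),'\n',G.round(3))
for p in((-95,-10),(-75,-15)):
    w=W(F,(*p,24));print(p,w,'tool shift mm',(M.T@(w-s['position'])*1000).round(1))
```

```text
[[-0.001  0.957  0.291]
 [ 0.002  0.291 -0.957]
 [-1.    -0.    -0.002]]
1 [-1.34403583e+00 -1.54950118e-03 -1.03167560e-03] [-8.55639782e-01 -9.86443087e-04 -6.56785085e-04] 
 [[ 0.    -0.069  0.998]
 [ 0.     0.998  0.069]
 [-1.     0.     0.   ]]
-1 [ 1.79755597e+00 -1.09768836e-03  1.64864751e-03] [ 1.14435967e+00 -6.98810115e-04  1.04956160e-03] 
 [[ 0.     0.069 -0.998]
 [ 0.    -0.998 -0.069]
 [-1.     0.    -0.   ]]
(-95, -10) [ 0.46041551 -0.343326    0.024     ] tool shift mm [ 197.8  340.5 -186.6]
(-75, -15) [ 0.48071265 -0.3469352   0.024     ] tool shift mm [ 197.8  358.8 -177.2]
```

Call:
play_rows(
  targets=[
    {"claw":1,"linear":[0,0.97,-0.53],"rotation":[0,0,0]},
    {"claw":1,"linear":[0,0.97,-0.53],"rotation":[0,0,0]},
    {"claw":1,"linear":[0,0.97,-0.53],"rotation":[0,0,0]},
    {"claw":1,"linear":[0,0.97,-0.53],"rotation":[0,0,0]},
    {"claw":1,"linear":[0,0.97,-0.53],"rotation":[0,0,0]},
    {"claw":1,"linear":[0,0.97,-0.53],"rotation":[0,0,0]},
    {"claw":1,"linear":[0,0.97,-0.53],"rotation":[0,0,0]},
    {"claw":1,"linear":[0,0.97,-0.53],"rotation":[0,0,0]},
    {"claw":1,"linear":[0,0.97,-0.53],"rotation":[0,0,0]},
    {"claw":1,"linear":[0,0.97,-0.53],"rotation":[0,0,0]},
  ],
)

```text
time: 0.93
position: [0.3807, -0.4203, 0.2142]
tool_rot: [1.003, 1.342, -1.004]
ft_force: [0.5, 0.0, -0.0]
grip_width: 0.322
```

Call:
play_rows(
  targets=[
    {"claw":1,"linear":[0,0,0],"rotation":[-0.079,0,0]},
    {"claw":1,"linear":[0,0,0],"rotation":[-0.079,0,0]},
    {"claw":1,"linear":[0,0,0],"rotation":[-0.079,0,0]},
    {"claw":1,"linear":[0,0,0],"rotation":[-0.079,0,0]},
    {"claw":1,"linear":[0,0,0],"rotation":[-0.079,0,0]},
    {"claw":1,"linear":[0,0,0],"rotation":[-0.079,0,0]},
    {"claw":1,"linear":[0,0,0],"rotation":[-0.079,0,0]},
    {"claw":1,"linear":[0,0,0],"rotation":[-0.079,0,0]},
    {"claw":1,"linear":[0,0,0],"rotation":[-0.079,0,0]},
    {"claw":1,"linear":[0,0,0],"rotation":[-0.079,0,0]},
  ],
)

```text
time: 1.77
position: [0.3876, -0.4079, 0.2093]
tool_rot: [0.043, 1.585, -0.016]
ft_force: [0.0, 0.3, 0.5]
grip_width: 0.003
```

```bash
cat >> h.py <<'E'
def st(tgt=None,z=None):
    F=np.load('F.npy');s=get_state();M=R.from_rotvec(s['tool_rot']).as_matrix()
    x=np.array([0,0,-1.]);zz=np.array([np.cos(F[2]),np.sin(F[2]),0]);G=np.c_[x,np.cross(zz,x),zz]
    print('t',round(s['time'],2),'F',toF(F,s['position']).round(1),'z',(s['position'][2]*1000).round(1),'f',s['ft_force'].round(1),'g',round(s['grip_width'],3),'rot rows',(R.from_matrix(M.T@G).as_rotvec()/(np.pi/2)).round(3))
    if tgt is not None: print('shift units',(M.T@(W(F,tgt)-s['position'])/.025).round(2))
E
python3 -c "
from h import *
st((-95,-15,60))"
```

```text
t 1.77 F [-172.1  -69.4] z 209.3 f [0.  0.3 0.5] g 0.003 rot rows [-0.068 -0.009 -0.011]
shift units [5.97 2.39 2.92]
```

Call:
play_rows(
  targets=[
    {"claw":1,"linear":[0.6,0.24,0.3],"rotation":[-0.068,-0.009,-0.011]},
    {"claw":1,"linear":[0.6,0.24,0.3],"rotation":[0,0,0]},
    {"claw":1,"linear":[0.6,0.24,0.3],"rotation":[0,0,0]},
    {"claw":1,"linear":[0.6,0.24,0.3],"rotation":[0,0,0]},
    {"claw":1,"linear":[0.6,0.24,0.3],"rotation":[0,0,0]},
    {"claw":1,"linear":[0.6,0.24,0.3],"rotation":[0,0,0]},
    {"claw":1,"linear":[0.6,0.24,0.3],"rotation":[0,0,0]},
    {"claw":1,"linear":[0.6,0.24,0.3],"rotation":[0,0,0]},
    {"claw":1,"linear":[0.6,0.24,0.3],"rotation":[0,0,0]},
    {"claw":1,"linear":[0.3,0.1,0.1],"rotation":[0,0,0]},
  ],
)

```text
time: 2.6
position: [0.453, -0.3458, 0.0592]
tool_rot: [-0.061, 1.571, 0.059]
ft_force: [-0.5, -0.1, 0.2]
grip_width: 0.003
```

```bash
python3 -c "
from h import *
st((-95,-18,20))
cv2.imwrite('pics/top1.png',get_image('top'));cv2.imwrite('pics/c1.png',cv2.resize(cv2.imread('pics/top1.png')[145:265,175:365],None,fx=4.2,fy=4.2,interpolation=cv2.INTER_CUBIC))"
```

```text
t 2.6 F [-102.6  -11.9] z 59.2 f [-0.5 -0.1  0.2] g 0.003 rot rows [ 0.005 -0.001  0.001]
shift units [ 1.57 -0.24  0.3 ]
```

View pics/c1.png

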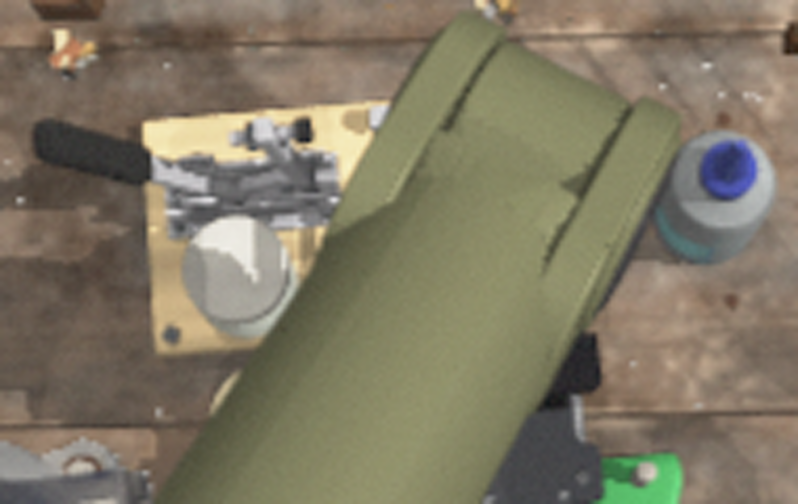

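The arm hides the head in the top view, so I'll lower and feel for contact by force.

Call:
play_rows(
  targets=[
    {"claw":1,"linear":[0.5,-0.12,0],"rotation":[0,0,0]},
    {"claw":1,"linear":[0.5,-0.12,0],"rotation":[0,0,0]},
    {"claw":1,"linear":[0.5,0,0],"rotation":[0,0,0]},
    {"claw":1,"linear":[0.1,0,0.2],"rotation":[0,0,0]},
    {"claw":1,"linear":[0,0,0.2],"rotation":[0,0,0]},
    {"claw":1,"linear":[0,0,0.2],"rotation":[0,0,0]},
  ],
)

```text
time: 3.15
position: [0.4657, -0.354, 0.0144]
tool_rot: [-0.057, 1.575, 0.056]
ft_force: [-0.1, -0.2, 0.7]
grip_width: 0.009
```

```bash
python3 -c "
from h import *
st((-75,-18,20))
cv2.imwrite('pics/scene1.png',get_image('scene'));cv2.imwrite('pics/c2.png',cv2.resize(cv2.imread('pics/scene1.png')[170:300,210:390],None,fx=4.2,fy=4.2,interpolation=cv2.INTER_CUBIC))"
```

```text
t 3.15 F [-90.5 -21. ] z 14.4 f [-0.1 -0.2  0.7] g 0.009 rot rows [ 0.002 -0.003  0.001]
shift units [-0.23  0.12  0.62]
```

View pics/c2.png

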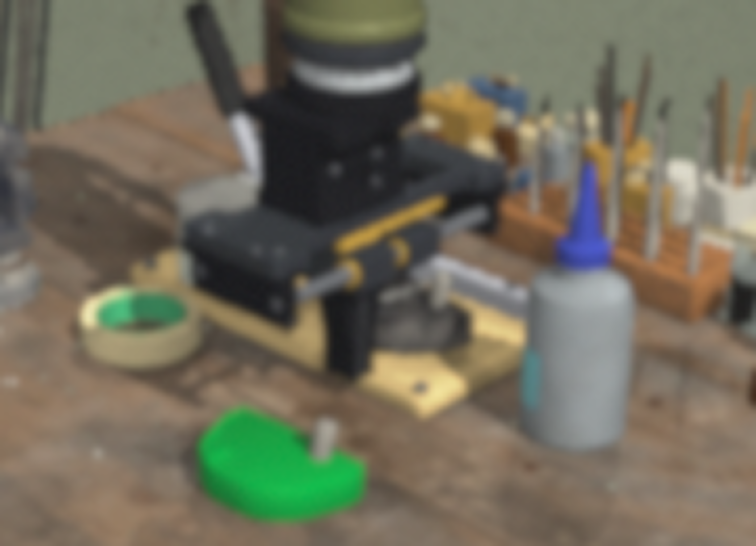

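The scene view shows the shut fingers just behind the head, with the hosel visible right of the fingers at crop (440,290) and everything else clear. Next: raise a little and push.

Call:
play_rows(
  targets=[
    {"claw":1,"linear":[-0.25,0.1,0.2],"rotation":[0,0,0]},
    {"claw":1,"linear":[0,0,0.2],"rotation":[0,0,0]},
    {"claw":1,"linear":[0,0,0.2],"rotation":[0,0,0]},
  ],
)

```text
time: 3.45
position: [0.4842, -0.3506, 0.0231]
tool_rot: [-0.059, 1.571, 0.055]
ft_force: [0.1, 0.3, -0.9]
grip_width: 0.007
```

Call:
play_rows(
  targets=[
    {"claw":1,"linear":[0,0,0.2],"rotation":[0,0,0]},
    {"claw":1,"linear":[0,0,0.2],"rotation":[0,0,0]},
  ],
)

```text
time: 3.62
position: [0.4947, -0.3502, 0.0239]
tool_rot: [-0.061, 1.573, 0.054]
ft_force: [-1.6, -0.1, -0.0]
grip_width: 0.007
```

Call:
play_rows(
  targets=[
    {"claw":1,"linear":[0,0,0.2],"rotation":[0,0,0]},
    {"claw":1,"linear":[0,0,0.2],"rotation":[0,0,0]},
  ],
)

```text
time: 3.78
position: [0.5042, -0.3499, 0.0236]
tool_rot: [-0.061, 1.576, 0.054]
ft_force: [-4.6, -0.5, 1.8]
grip_width: 0.006
```

```bash
cat >> h.py <<'E'
def scn(i,ys=slice(170,300),xs=slice(210,390)):
    a=get_image('scene');cv2.imwrite(f'pics/s{i}.png',a);cv2.imwrite(f'pics/sc{i}.png',cv2.resize(a[ys,xs],None,fx=4.2,fy=4.2,interpolation=cv2.INTER_CUBIC))
E
python3 -c "
from h import *
st((-60,-18,20))"
```

```text
t 3.78 F [-51.8 -19.5] z 23.6 f [-4.6 -0.5  1.8] g 0.006 rot rows [ 0.002 -0.004  0.003]
shift units [ 0.15  0.06 -0.33]
```

```bash
python3 -c "
from h import *
scn(2,slice(215,285),slice(265,365))
a=cv2.imread('pics/s2.png')[215:285,265:365];cv2.imwrite('pics/sc2.png',cv2.resize(a,None,fx=8,fy=8,interpolation=cv2.INTER_CUBIC))"
```

```text
(no output)
```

View pics/sc2.png

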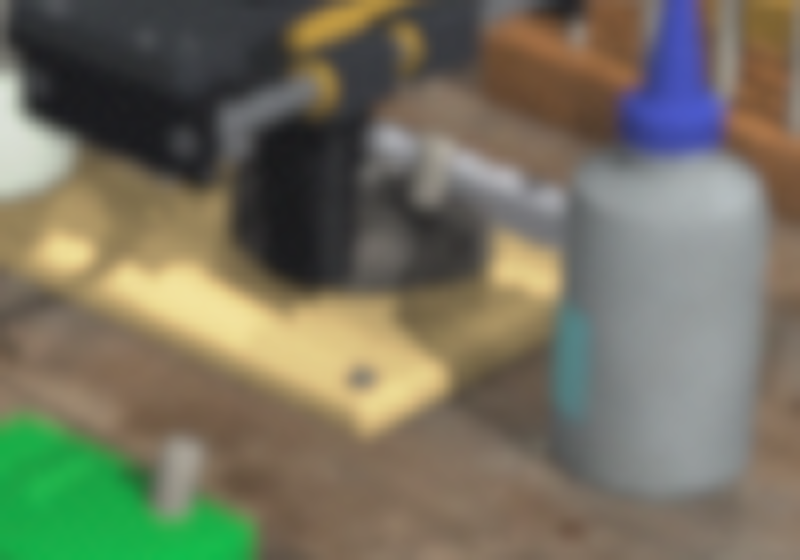

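Hosel top is at crop (433,145) and the head's right end is at crop x about 487. I'll estimate the pose from those.

Run:
```python
from h import *
F=np.load('F.npy');u=lambda x,y:((x-3.5)/8+265,(y-3.5)/8+215)
print('hosel top',toF(F,onz('scene',u(433,147),.053)))
print('hosel bottom/top center check from scene0 bias below')
print('corner bottom',toF(F,onz('scene',u(487,272),.012)),'top',toF(F,onz('scene',u(487,215),.034)))
print('fence corner near R top', toF(F,onz('scene',u(565,190),.028)))
# expected hosel for head pose
a=-.165;c0=np.array([-34.3,3.3]);h=np.array([-19.8,-24.7])-c0
rot=lambda t,v:np.array([np.cos(t)*v[0]-np.sin(t)*v[1],np.sin(t)*v[0]+np.cos(t)*v[1]])
l=rot(-a,h);print('local(x to fence) hosel',l)
for t in(-.165,-.08,0):
  e=W(F,(*( rot(t,l)+[-22,0]),53));print(t,rot(t,l))
b=proj('scene',[W(F,(30,-50,28)),W(F,(30,50,28)),W(F,(-85,-70,12)),W(F,(50,-70,12))]);print('expected crop',((b-[265,215])*8+3.5).round(0))
```

```text
hosel top [ -0.79154325 -26.37083456]
hosel bottom/top center check from scene0 bias below
corner bottom [  8.1855643  -42.71722705] top [  4.38160218 -44.69593721]
fence corner near R top [ 45.31551687 -43.68912357]
local(x to fence) hosel [ 18.90213142 -25.23805515]
-0.165 [ 14.5 -28. ]
-0.08 [ 16.8247854  -26.66789449]
0 [ 18.90213142 -25.23805515]
expected crop [[551. 211.]
 [314. 117.]
 [358. 408.]
 [638. 256.]]
```

Right end and hosel suggest the head is nearly straight, about 18–20 mm short of home. I'll back off, shift to the middle and push home.

Call:
play_rows(
  targets=[
    {"claw":1,"linear":[0,0,-0.5],"rotation":[0,0,0]},
    {"claw":1,"linear":[0,0.4,-0.4],"rotation":[0,0,0]},
    {"claw":1,"linear":[0,0.4,0],"rotation":[0,0,0]},
    {"claw":1,"linear":[0,0,0.2],"rotation":[0,0,0]},
    {"claw":1,"linear":[0,0,0.2],"rotation":[0,0,0]},
    {"claw":1,"linear":[0,0,0.2],"rotation":[0,0,0]},
  ],
)

```text
time: 4.33
position: [0.4976, -0.3292, 0.0244]
tool_rot: [-0.061, 1.569, 0.053]
ft_force: [-0.4, -0.9, 0.2]
grip_width: 0.007
```

```bash
python3 -c "
from h import *
st((-35,0,22))"
```

```text
t 4.33 F [-56.9   1.5] z 24.4 f [-0.4 -0.9  0.2] g 0.007 rot rows [0.002 0.001 0.003]
shift units [ 0.1  -0.06  0.88]
```

Call:
play_rows(
  targets=[
    {"claw":1,"linear":[0.05,-0.06,0.2],"rotation":[0,0,0]},
    {"claw":1,"linear":[0,0,0.2],"rotation":[0,0,0]},
  ],
)

```text
time: 4.5
position: [0.5083, -0.3308, 0.0236]
tool_rot: [-0.062, 1.571, 0.053]
ft_force: [-4.4, -0.7, 2.0]
grip_width: 0.005
```

Call:
play_rows(
  targets=[
    {"claw":1,"linear":[0.05,0,0.2],"rotation":[0,0,0]},
    {"claw":1,"linear":[0,0,0.2],"rotation":[0,0,0]},
  ],
)

```text
time: 4.67
position: [0.5158, -0.332, 0.0222]
tool_rot: [-0.061, 1.578, 0.051]
ft_force: [-6.3, -1.4, 4.9]
grip_width: 0.006
```

Call:
play_rows(
  targets=[
    {"claw":1,"linear":[0.05,0,0.2],"rotation":[0,0,0]},
  ],
)

```text
time: 4.75
position: [0.5188, -0.3328, 0.0212]
tool_rot: [-0.06, 1.584, 0.05]
ft_force: [-16.4, 1.3, 14.0]
grip_width: 0.007
```

```bash
python3 -c "
from h import *
st((-35,0,22))"
```

```text
t 4.75 F [-36.   -3.5] z 21.2 f [-16.4   1.3  14. ] g 0.007 rot rows [ 0.001 -0.009  0.004]
shift units [-0.04  0.14  0.04]
```

Call:
play_rows(
  targets=[
    {"claw":1,"linear":[0,0.05,0.15],"rotation":[0,0,0]},
    {"claw":1,"linear":[0,0,0.15],"rotation":[0,0,0]},
  ],
)

```text
time: 4.92
position: [0.5187, -0.3331, 0.0206]
tool_rot: [-0.057, 1.602, 0.049]
ft_force: [-10.9, 3.1, 9.5]
grip_width: 0.008
```

```bash
python3 -c "
from h import *
st((-35,0,22))"
```

```text
t 4.92 F [-36.2  -3.8] z 20.6 f [-10.9   3.1   9.5] g 0.008 rot rows [-0.001 -0.021  0.002]
shift units [-0.06  0.15  0.05]
```

Force rises with no further travel, so the head is stopped by the fence. Retreat, rise, and go over beside the handle to look.

Call:
play_rows(
  targets=[
    {"claw":1,"linear":[0,0,-0.8],"rotation":[0,-0.02,0]},
    {"claw":1,"linear":[0,0,-0.8],"rotation":[0,0,0]},
    {"claw":1,"linear":[-1,0,0],"rotation":[0,0,0]},
    {"claw":1,"linear":[-1,0,0],"rotation":[0,0,0]},
    {"claw":1,"linear":[-1,0,0],"rotation":[0,0,0]},
    {"claw":1,"linear":[-1,0,0],"rotation":[0,0,0]},
    {"claw":1,"linear":[-1,0,0],"rotation":[0,0,0]},
    {"claw":1,"linear":[-1,0,0],"rotation":[0,0,0]},
    {"claw":1,"linear":[-1,0,0],"rotation":[0,0,0]},
    {"claw":1,"linear":[-1,0,0],"rotation":[0,0,0]},
  ],
)

```text
time: 5.75
position: [0.4806, -0.3353, 0.2205]
tool_rot: [-0.047, 1.575, 0.059]
ft_force: [-0.5, 0.5, -0.4]
grip_width: 0.006
```

Call:
play_rows(
  targets=[
    {"claw":1,"linear":[-1,0,0],"rotation":[0,0,0]},
    {"claw":1,"linear":[0,1,0],"rotation":[0,0,0]},
    {"claw":1,"linear":[0,1,0],"rotation":[0,0,0]},
    {"claw":1,"linear":[0,1,0],"rotation":[0,0,0]},
    {"claw":1,"linear":[0,1,0],"rotation":[0,0,0]},
    {"claw":1,"linear":[0,1,0],"rotation":[0,0,0]},
    {"claw":1,"linear":[0,1,0],"rotation":[0,0,0]},
  ],
)

```text
time: 6.33
position: [0.4809, -0.19, 0.2562]
tool_rot: [-0.048, 1.554, 0.043]
ft_force: [0.7, -1.0, 0.6]
grip_width: 0.002
```

```bash
python3 -c "
from h import *
st((0,165,190))
a=get_image('top');cv2.imwrite('pics/top3.png',a);b=get_image('scene');cv2.imwrite('pics/scene3.png',b)
f=lambda i:cv2.resize(i,None,fx=4.2,fy=4.2,interpolation=cv2.INTER_CUBIC)
cv2.imwrite('pics/c3.png',f(a[145:265,175:365]))
cv2.imwrite('pics/d3.png',f(b[170:300,210:390]))"
```

```text
t 6.33 F [-64.  141.5] z 256.2 f [ 0.7 -1.   0.6] g 0.002 rot rows [-0.007  0.01   0.002]
shift units [2.68 0.98 2.51]
```

View pics/c3.png

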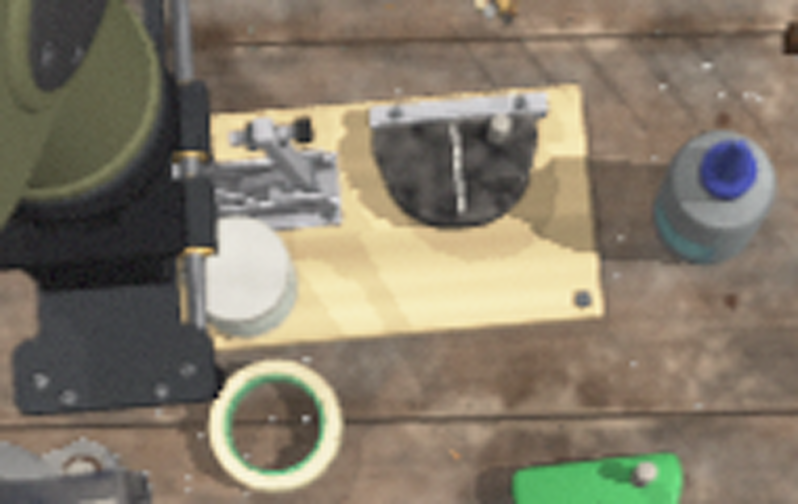

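The head now sits flush on the fence (face edge along the fence's front line, middle at crop x≈455 vs fence 459); jar, tape and bottle are unmoved. Next I'll check the hinge location for the handle push.

Run:
```python
from h import *
F=np.load('F.npy');a=np.pi/3
for yh in(136,140,144):
  P=[]
  for r,o in((126,0),(44,0),(44,-7.5),(126,-7.5),(126,7.5),(44,7.5)):
    P.append(W(F,(0,yh+r*np.cos(a)-o*np.sin(a),57+r*np.sin(a)+o*np.cos(a))))
  print(yh,'top crop',((proj('top',P)-[175,155])*4.2+1.6).round(0).tolist());print('  scene crop',((proj('scene',P)-[210,170])*4.2+1.6).round(0).tolist())
yh=140
for th in(66,60,50,40,30,20,12,3):
  t=np.radians(th);print(th,(yh+100*np.cos(t)-7.5*np.sin(t)-9.5).round(1),(57+100*np.sin(t)+7.5*np.cos(t)).round(1))
```

```text
136 top crop [[56.0, 98.0], [163.0, 126.0], [151.0, 129.0], [44.0, 101.0], [68.0, 94.0], [174.0, 123.0]]
  scene crop [[197.0, 3.0], [242.0, 121.0], [235.0, 124.0], [191.0, 6.0], [204.0, -1.0], [249.0, 118.0]]
140 top crop [[48.0, 98.0], [155.0, 127.0], [144.0, 129.0], [36.0, 101.0], [59.0, 95.0], [166.0, 124.0]]
  scene crop [[193.0, 1.0], [238.0, 119.0], [231.0, 122.0], [186.0, 5.0], [200.0, -2.0], [245.0, 117.0]]
144 top crop [[39.0, 99.0], [147.0, 127.0], [136.0, 130.0], [28.0, 102.0], [51.0, 96.0], [159.0, 124.0]]
  scene crop [[189.0, 0.0], [234.0, 118.0], [227.0, 121.0], [182.0, 4.0], [196.0, -3.0], [241.0, 115.0]]
66 164.3 151.4
60 174.0 147.4
50 189.0 138.4
40 202.3 127.0
30 213.4 113.5
20 221.9 98.2
12 226.8 85.1
3 230.0 69.7
```

Hinge y≈140 fits both views. Moving above the handle's right side.

Call:
play_rows(
  targets=[
    {"claw":1,"linear":[0,0.2,0.65],"rotation":[-0.007,0.01,0.002]},
    {"claw":1,"linear":[0,0.2,0.65],"rotation":[0,0,0]},
    {"claw":1,"linear":[0,0.2,0.65],"rotation":[0,0,0]},
    {"claw":1,"linear":[0,0,0.65],"rotation":[0,0,0]},
    {"claw":1,"linear":[0.7,0,0],"rotation":[0,0,0]},
    {"claw":1,"linear":[0.7,0,0],"rotation":[0,0,0]},
    {"claw":1,"linear":[0.7,0,0],"rotation":[0,0,0]},
    {"claw":1,"linear":[0.7,0,0],"rotation":[0,0,0]},
  ],
)

```text
time: 7.1
position: [0.56, -0.1684, 0.1906]
tool_rot: [-0.065, 1.551, 0.058]
ft_force: [0.2, 0.1, -0.2]
grip_width: 0.006
```

```bash
python3 -c "
from h import *
st((0,162,152))"
```

```text
t 7.1 F [ 16.4 157.7] z 190.6 f [ 0.2  0.1 -0.2] g 0.006 rot rows [0.006 0.012 0.003]
shift units [ 1.53  0.19 -0.68]
```

Call:
play_rows(
  targets=[
    {"claw":1,"linear":[0,0,-0.34],"rotation":[0.006,0.012,0.003]},
    {"claw":1,"linear":[0.5,0,-0.34],"rotation":[0,0,0]},
    {"claw":1,"linear":[0.5,0.1,0],"rotation":[0,0,0]},
    {"claw":1,"linear":[0.4,0,0],"rotation":[0,0,0]},
    {"claw":1,"linear":[0,0,0],"rotation":[0,0,0]},
  ],
)

```text
time: 7.52
position: [0.5424, -0.1689, 0.1513]
tool_rot: [-0.048, 1.576, 0.053]
ft_force: [-0.8, -0.0, 0.4]
grip_width: 0.005
```

```bash
python3 -c "
from h import *
st((0,177,147))"
```

```text
t 7.52 F [ -1.2 158.3] z 151.3 f [-0.8 -0.   0.4] g 0.005 rot rows [-0.003 -0.004 -0.002]
shift units [0.17 0.75 0.05]
```

Call:
play_rows(
  targets=[
    {"claw":1,"linear":[0.1,0.35,0.02],"rotation":[0,0,0]},
    {"claw":1,"linear":[0.1,0.35,0],"rotation":[0,0,0]},
    {"claw":1,"linear":[0.18,0.3,0],"rotation":[0,0,0]},
    {"claw":1,"linear":[0.18,0.3,0],"rotation":[0,0,0]},
  ],
)

```text
time: 7.85
position: [0.5423, -0.1384, 0.1392]
tool_rot: [-0.049, 1.573, 0.046]
ft_force: [-0.9, -4.4, 0.3]
grip_width: 0.006
```

```bash
python3 -c "
from h import *
st((0,206,127))"
```

```text
t 7.85 F [  0.8 188.8] z 139.2 f [-0.9 -4.4  0.3] g 0.006 rot rows [-0.005 -0.002  0.001]
shift units [ 0.49  0.69 -0.04]
```

Contact at −4.4 N, on the arc as predicted (50°). Continuing along it.

Call:
play_rows(
  targets=[
    {"claw":1,"linear":[0.27,0.34,0],"rotation":[0,0,0]},
    {"claw":1,"linear":[0.27,0.34,0],"rotation":[0,0,0]},
    {"claw":1,"linear":[0.32,0.28,0],"rotation":[0,0,0]},
  ],
)

```text
time: 8.1
position: [0.5408, -0.1159, 0.1185]
tool_rot: [-0.054, 1.572, 0.039]
ft_force: [-1.6, -3.4, 2.9]
grip_width: 0.008
```

```bash
python3 -c "
from h import *
st((0,215,112))"
```

```text
t 8.1 F [  0.9 211.3] z 118.5 f [-1.6 -3.4  2.9] g 0.008 rot rows [-0.006 -0.001  0.006]
shift units [ 0.26  0.15 -0.04]
```

Call:
play_rows(
  targets=[
    {"claw":1,"linear":[0.35,0.2,0],"rotation":[0,0,0]},
    {"claw":1,"linear":[0.38,0.18,0],"rotation":[0,0,0]},
    {"claw":1,"linear":[0.4,0.12,0],"rotation":[0,0,0]},
    {"claw":1,"linear":[0.4,0.1,0],"rotation":[0,0,0]},
  ],
)

```text
time: 8.43
position: [0.5404, -0.095, 0.0773]
tool_rot: [-0.055, 1.569, 0.044]
ft_force: [-0.3, 0.6, -0.4]
grip_width: 0.006
```

```bash
python3 -c "
from h import *
st((0,230,72))"
```

```text
t 8.43 F [  1.9 232.2] z 77.3 f [-0.3  0.6 -0.4] g 0.006 rot rows [-0.004  0.     0.004]
shift units [ 0.21 -0.09 -0.08]
```

Force dropped to zero past the dead point, which looks like the snap. Retreat upward and back, then look.

Call:
play_rows(
  targets=[
    {"claw":1,"linear":[-0.8,0,0],"rotation":[0,0,0]},
    {"claw":1,"linear":[-1,0,0],"rotation":[0,0,0]},
    {"claw":1,"linear":[-1,0,0],"rotation":[0,0,0]},
    {"claw":1,"linear":[-1,0,0],"rotation":[0,0,0]},
    {"claw":1,"linear":[-1,0,0],"rotation":[0,0,0]},
    {"claw":1,"linear":[-1,0,0],"rotation":[0,0,0]},
    {"claw":1,"linear":[0,0,-1],"rotation":[0,0,0]},
    {"claw":1,"linear":[0,0,-1],"rotation":[0,0,0]},
    {"claw":1,"linear":[0,0,-1],"rotation":[0,0,0]},
    {"claw":1,"linear":[0,0,0],"rotation":[0,0,0]},
  ],
)

```text
time: 9.27
position: [0.4637, -0.0858, 0.213]
tool_rot: [-0.046, 1.578, 0.071]
ft_force: [0.4, -0.5, -0.2]
grip_width: 0.01
```

```bash
python3 -c "
from h import *
st()
a=get_image('top');cv2.imwrite('pics/top4.png',a);b=get_image('scene');cv2.imwrite('pics/scene4.png',b)
f=lambda i:cv2.resize(i,None,fx=3.1,fy=3.1,interpolation=cv2.INTER_CUBIC)
cv2.imwrite('pics/c4.png',np.vstack([f(a[155:250,155:365]),f(b[200:290,180:390])]))"
```

```text
t 9.27 F [-74.  246.7] z 213.0 f [ 0.4 -0.5 -0.2] g 0.01 rot rows [ 0.004 -0.005 -0.01 ]
```

View pics/c4.png

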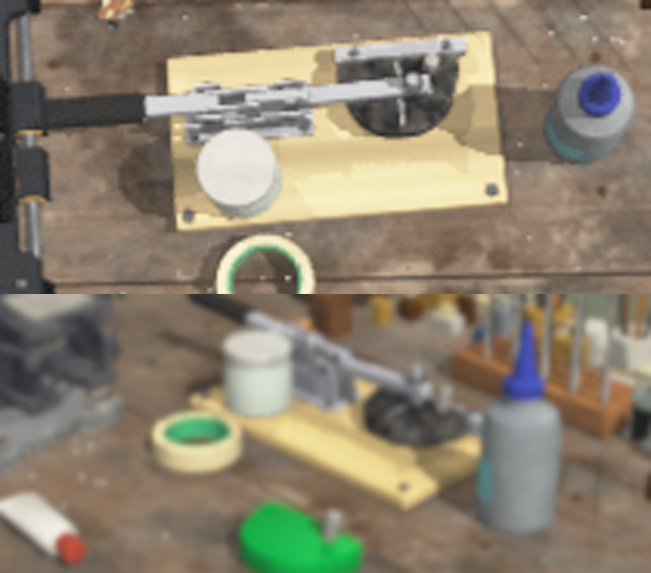

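The handle lies flat to the left and the arm is down over the seated head with its pad on it; jar, tape and bottle are in place. One numeric check, then hand in.

Run:
```python
from h import *
F=np.load('F.npy');u=lambda x,y:((x-1)/3.1+155,(y-1)/3.1+155)
for th in(3,14):
  t=np.radians(th);print(th,'grip inner end crop',((proj('top',[W(F,(0,140+44*np.cos(t),57+44*np.sin(t)+7.5))])-155)*3.1+1).round(1))
for n,p,z in(('faceL',(336,56),.034),('faceR',(460,54),.034),('back',(402,136),.034),('jar',(238,172),.07)):print(n,toF(F,onz('top',u(*p),z)).round(1))
s=get_state();print(s['ft_force'],s['time']);close_job()
```

```text
3 grip inner end crop [[152.2 105.4]]
14 grip inner end crop [[151.9 102.6]]
faceL [34.  49.2]
faceR [ 27.1 -43.7]
back [-31.7   5.2]
jar [-55.2 125. ]
[ 1.35000744 -0.4947597   0.87595024] 9.3667
the job is handed in; nothing more can be done
```

The putter head is clamped in the fixture, and I handed the job in at about 9.4 s of the 54 s allowed. I get no verdict back, so this rests on my own checks.

- **Head:** I pushed the lagging right side first to straighten it, then the middle of the back. It stopped against the fence with the wrist force peaking at about 16 N. A picture then showed it flush, with the clamp still open.
- **Clamp:** I pushed the handle along its arc. The force rose to about 4.5 N, then fell to zero past the dead point. The last pictures show the handle lying flat to the left and the hold-down arm over the head.
- **Last checks:**
  - The head's back reads x −31.7 mm, where fully home would be −30. It sits about 4 mm left, which is inside the ±25 mm limit.
  - The jar is within about 3 mm of where it started, and the bottle and tape look unmoved. The arm was clear of everything, with force near zero.

Two checks were weak. The last picks of the face corners (34 and 27 mm) suggest a tilt of about 0.07 rad, right at the limit. The fence partly hides those corners and the picks are blurry, and the straight contact in the picture taken before clamping speaks against it. The overhead view also can't tell the locked handle angle (3°) from the dead point (14°), and I couldn't measure the pad's force. The lock rests on the pictures and the drop in force.

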